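Draw the filter carrier from the photometer and present its filters for inspection

TASK

The photometer's two optical filters are due for inspection: swing the grey hood on its right-hand side up by the finger tab and right back until it stays open by itself. Then draw the filter carrier (the plate with the flat, wide pull) straight up and out, leaving the blanking plate with the round stem in its slot and everything round about undisturbed. Finish still holding the carrier in the gripper, upright and still above the middle of the foam block with its underside some 10 to 25 cm above the bench, its windowed face turned square to the bench's front edge for the operator, the hood left open.

Things in the scene. Friction and masses are not known exactly. Their poses are not given: they have to be found in the camera images.
- photometer: bench photometer, white case on a grey plinth, fixed, 200 (x) x 260 (y) mm. Origin: centre of underside; x to its rear, y to its left. Front part (x -100 to 30) 85 mm high, rear housing (x 30 to 100) 113. On the front part's left: display and black round sample cap (top z 105), both fixed. Filter bay: opening at x -88 to -9, y -105 to -15, 55 deep, under the hood
- filter_flap (a joint): angle (rad) of the grey hood over the filter bay: 0 shut, 2.0 open at its stop; it turns up and back about its rear edge, hinge along the photometer's y. 3 mm shell 125 (x) x 112 (y) x 28 mm high with front and side walls, 90 g, swings freely: let go below about 1.6 it falls shut, above about 1.75 it drops back to the stop and stays
- flap_hinge (a point): middle of the hood's hinge line, fixed on the photometer at (30, -60, 113) mm of its frame; axes as the photometer's
- flap_tab (a point): grip point of the hood's finger tab, 146 mm from the hinge line; turns with the hood. The tab is a flat tongue 22 wide (y), 9 thick (z), 32 mm out in front of hood and case; the point is 21 mm out from the hood's front wall, z 108 when shut, only bench beneath. Pinched across its width (closing along the photometer's y), it can turn between fingers that stay pointing down
- filter_carrier: loose, 60 g: black frame 6 (x) x 72 (y) x 50 (z) mm with two round 24 mm glass filters side by side, looking along x; on top a flat aluminium pull 8 (x) x 24 (y) mm, z 50 to 76. Origin: centre of underside. Starts in either slot under the hood, origin at z 30, pull 21 mm proud of the case. Pinch it along y: open hood close behind, other plate 36 mm away in x
- blanking_plate: blanking plate, loose, 60 g: black plate of the same outline (6 x 72 x 50 mm), no windows; on top a round aluminium stem of 10 mm with a 14 mm head, top at z 75 mm. Origin: centre of underside. Stands in the other slot and stays there
- slot_front (a point): middle of the floor of the front slot, 30 mm above the bench; axes as the photometer's. Slots are 9 mm wide (x) and 75 mm long (y), guiding the plates at their two ends for 48 mm of height
- slot_rear (a point): the same for the rear slot, 36 mm behind the front one and 66 mm in front of the hood's hinge line
- foam_block: pale foam block, 200 mm (x) x 165 mm (y) x 34 mm high, lying to the left or right of the photometer (the purple tray lies on the other side); origin at the centre of its underside
- bench_frame (a point): an unmarked fixed point of the bench top; its axes are the world axes: x square to the bench front edge, away from the robot, y along that edge
- cuvette_box: small clear box of cuvettes, 78 x 56 x 25 mm, loose, on the rear housing of the photometer to the left of the hood; a bystander. Origin at the centre of its underside
- beaker: plastic beaker, 57 mm across, 71 mm high, at the left behind the tray or block; a bystander. Origin at the centre of its underside
- timer: flat bench timer, 66 x 66 x 18 mm, at the front right; a bystander. Origin at the centre of its underside
- ballpoint: slim ballpoint pen, 142 mm long, lying at the front; a bystander. Origin at the centre of its underside
- pipette: white hand pipette, 234 mm long, lying at the front left; a bystander. Origin at the centre of its underside

How it is judged:
On the way, in this order (a step that is already met when the one before it is completed fails the run):
1. the hood stands open by itself with the gripper away from its tab, both plates still in their slots (value of joint filter_flap above 1.8 rad and distance between the grasp point and flap_tab above 0.04 m and distance of each of filter_carrier, blanking_plate from where it was at the start of the episode below 0.01 m), for 0.3 s.
2. the filter carrier, upright in the gripper, is drawn up clear of the photometer's case (z of filter_carrier in the frame of photometer above 0.09 m and angle between filter_carrier's own z axis and vertical below 0.35 rad and contact force between the fingers and filter_carrier above 1 N), for 0.1 s.
At the end, for the whole second after the job is handed in: Carrier held in the fingers (over 1 N), still (under 30 mm/s), upright and its face square to the bench front within 0.2 rad, underside 90 to 260 mm above the bench and within 50 mm of the foam block's middle in plan; hood open over 1.8 rad; blanking plate moved under 10 mm (contact force between the fingers and filter_carrier above 1 N and height (world z) of filter_carrier between 0.09 and 0.26 m and horizontal distance between filter_carrier and foam_block below 0.05 m and angle between filter_carrier's own z axis and vertical below 0.2 rad and angle between the x axis of filter_carrier and the x axis of bench_frame, either way round below 0.2 rad and linear speed of filter_carrier below 0.03 m/s and value of joint filter_flap above 1.8 rad and distance of blanking_plate from where it was at the start of the episode below 0.01 m); the arm keeps its last pose, push and grip.
It fails at once if the blanking plate is pulled from its slot (distance of blanking_plate from where it was at the start of the episode above 0.02 m).
It fails at once if a bystander (cuvette box, beaker, timer, pen, pipette) is knocked away (distance of any of cuvette_box, beaker, timer, ballpoint, pipette from where it was at the start of the episode above 0.03 m).
It also fails if it takes over 58 s, if anything falls off the work surface, if the arm or the gripper's body presses on something with over 40 N, if the wrist force passes 120 N, or if a joint passes its speed limit or range.

ROBOT

A 7-joint arm with a two-finger parallel gripper is mounted at the origin on a cart in front of the work surface, level with it; the furniture and walls round the work are solid. World frame = base frame: x ahead of the robot, y to its left, z up, the work surface at z = 0. Lengths are in m, angles in rad, forces in N, time in s.
With the tool pointing down it reaches from about 0.4 to 0.85 m from the base axis. Payload 4.5 kg.
Tool frame: the origin (TCP) lies at the very end of the fingers, on their centre line; the grasp point (between the pads) lies 19 mm behind it; z points along the fingers, y is the line along which they close (so a half turn about z gives the same grasp; the last joint's range is limited). The gripper opens to 88 mm and grips with 3 to 60 N. Pads are 18 mm wide; open, the fingers measure 123 mm over their backs; the gripper's body (75 mm by 187 mm) begins 45 mm behind the grasp point.
Start: joints at [1.351, 0.689, -0.195, 1.565, 0.157, 0.902, -0.215], TCP at [0.157, -0.605, 0.215] pointing down, gripper open.
Joint ranges: [-3.01, 3.01], [-0.46, 2.08], [-1.47, 1.51], [0.13, 2.56], [-1, 4.14], [0.04, 2.09], [-2.66, 2.66]. Speed limits (rad/s): [2.57, 2.57, 3.14, 3.14, 3.14, 3.14, 3.14].

INTERFACE

Orientations are given as a unit quaternion [w, x, y, z].
In Python, from station import ctrl, eyes gives the robot as it stands.
- The arm moves only by the tool jog_arm, never from a script. Its argument "moves" is a list of rows, each a list of 3 entries, a list of its own where there are three numbers: the shift along the tool's x, y, z scaled (see below), then the turn, a rotation vector about the tool's x, y, z scaled (see below), then the opening, from -1 (shut) to 1 (fully open). In form: [[[tx, ty, tz], [ax, ay, az], fingers], ...]. A call has 1 to 20 rows; each row shifts and turns the commanded pose from where the row before left it, along the tool's axes as they then stand; what a row does not reach is not made up. The controller multiplies each number of a shift by 200 mm and each number of a turn by 90 degrees. A row lasts 1/12 s, in which the tool goes at most 41.7 mm and 7.16 degrees, less where a joint would pass 70% of its speed; a pose out of reach is approached as far as the arm can. A call with a number of a shift or a turn outside -1 to 1 is refused whole. A call with a gripper value outside its range is refused whole. The fingers move at their own pace and stop on an object; "squeeze" is the grip in N (left out, the last holds). Time passes only in rows, so rows that do not move let the fingers close. It gives the time, the measured TCP pose, the force, the opening and the grip force at its end, in the units of the state.
- ctrl.observe(): the state, without advancing time (a new reading comes with each control period).
- eyes.capture(name): name is "side" or "top"; returns a dict with "img" (420x560x3 uint8, red, green, blue), "K" (3x3 intrinsics, pixels), "k1" (the pictures are not rectified: a ray, as slopes to the right and down, at radius r is drawn at 1 + k1 r^2 times it, then the intrinsics apply), "extrinsics" (4x4, takes a point from camera to world coordinates). Camera axes: x right, y down, z forward; pixel columns grow to the right and rows downward; lengths in m; the calibration is good to about 2 mm. A picture is of the moment at which its call begins. There is no depth.
- ctrl.close_job(): hands the job in; it is judged then, once.
The state is a dict: "clock": time; "qpos": joint angles; "qd": joint speeds; "effort": joint torques, N m; "position": TCP position; "tcp_rot": TCP orientation; "ft_force": force on the tool from outside, world axes, zero at the start; "wrist_torque": the same for the moment, N m; "opening": opening from 0.0 (shut) to 1.0 (fully open); "gripper_force": force on a finger pad.
Only numpy, scipy, OpenCV 4.12 (cv2) and the standard library are available. Lean on these libraries where they do the work, as an engineer would, in place of code of your own. Each camera call takes 0.05 s, during which the arm holds its last target. There are 200 camera calls.

## Working session

There is one attempt and no reset: what is moved stays moved. The work goes in short steps, Python scripts to look and compute and a tool call to move; the robot and the scene stay as the last step left them, time stands still between calls to the robot, and variables do not carry over. Pictures are saved under pics/ and viewed, at most 10 in all, crops included, and the job is handed in when it is done.

Besides the shell and the picture viewer there is one more tool, called after "Emit:" by a JSON object that holds its "method" and its "body". jog_arm: Moves the arm, as the interface text tells. Its arguments: {"type":"object","properties":{"moves":{"type":"array","items":{"type":"array"}},"squeeze":{"type":"number"}},"required":["moves"]}

```bash
ls; mkdir -p pics; python3 - <<'E'
from station import ctrl, eyes
import cv2, numpy as np
s=ctrl.observe(); print(s)
for n in ("side","top"):
    c=eyes.capture(n); cv2.imwrite(f"pics/{n}0.png",cv2.resize(c["img"][:,:,::-1],(800,600),interpolation=cv2.INTER_CUBIC)); print(n,c["K"],c["k1"],c["extrinsics"])
    np.savez(f"{n}0.npz",**c)
E
```

```text
pics
{'clock': 0.0, 'qpos': array([ 1.35081538,  0.69000531, -0.19451118,  1.56634219,  0.15731716,
        0.9024982 , -0.21507675]), 'qd': array([ 0.00011371,  0.00063275, -0.000916  ,  0.00228911,  0.00043525,
       -0.00141954,  0.00021248]), 'effort': array([-4.79040773e-04, -5.27564943e+01, -1.26714773e+00, -1.53430992e+01,
       -5.26086485e-02,  6.56178556e-03,  2.00170939e-04]), 'position': array([ 0.15668853, -0.60433982,  0.21459719]), 'tcp_rot': array([-9.10007485e-04,  9.91952435e-01,  1.26607669e-01, -1.90599593e-04]), 'ft_force': array([-0.89698146, -0.0033621 ,  0.07285488]), 'wrist_torque': array([ 0.01394368, -0.01002374, -0.00740891]), 'gripper_force': 0.0, 'opening': 1.0023648782662518}
side [[514.9601746    0.         278.75292477]
 [  0.         514.9601746  205.04237694]
 [  0.           0.           1.        ]] 0.05551646590737651 [[ 0.99915004  0.0375793  -0.01694108  0.55097026]
 [ 0.03187363 -0.44370095  0.89560792 -1.3424494 ]
 [ 0.02613955 -0.89538666 -0.44452161  0.75341735]
 [ 0.          0.          0.          1.        ]]
top [[395.39673236   0.         279.65965012]
 [  0.         395.39673236 209.30818538]
 [  0.           0.           1.        ]] 0.023080439680808 [[-0.01564847 -0.99576797  0.09056092  0.40377826]
 [-0.99976806  0.01424207 -0.0161554   0.01048854]
 [ 0.01479725 -0.09079272 -0.99575987  1.05636211]
 [ 0.          0.          0.          1.        ]]
```

View pics/side0.png

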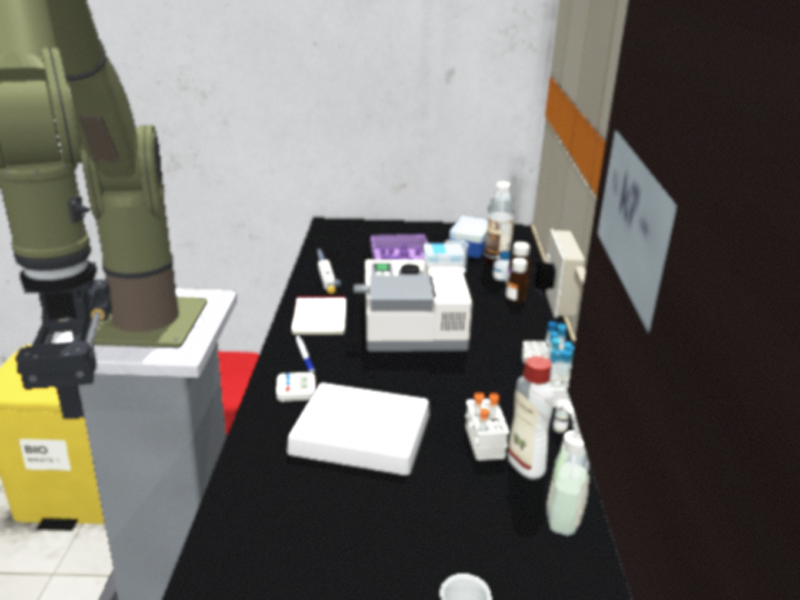

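View pics/top0.png

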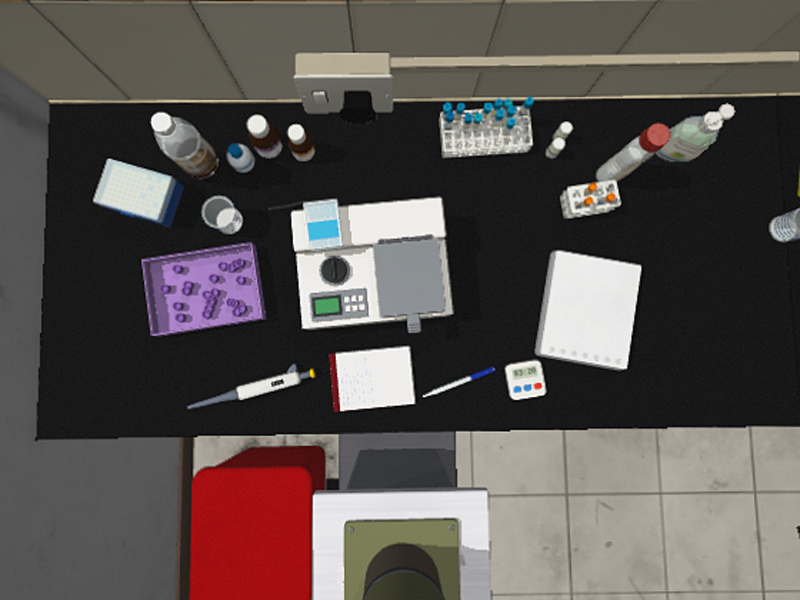

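The side view shows the photometer at about (415,305), with its hood tab pointing left at (360,288), and the foam block in front at (360,428). In the top view the photometer is at (375,265), the tab at (414,323), the foam at (590,308) and the timer at (525,380). I'll enlarge the photometer to get its pose.

```bash
cat > h.py <<'E'
import numpy as np, cv2
def cam(n): return dict(np.load(f"{n}.npz"))
def proj(c,P):
    E=np.linalg.inv(c["extrinsics"]); p=np.atleast_2d(P)@E[:3,:3].T+E[:3,3]
    s=p[:,:2]/p[:,2:]; r2=(s**2).sum(1,keepdims=True); s=s*(1+c["k1"]*r2)
    return s*[c["K"][0,0],c["K"][1,1]]+c["K"][:2,2]
def at_z(c,uv,z):
    uv=np.atleast_2d(np.array(uv,float))
    s0=(uv-c["K"][:2,2])/[c["K"][0,0],c["K"][1,1]]; s=s0.copy()
    for _ in range(20): s=s0/(1+c["k1"]*(s**2).sum(1,keepdims=True))
    d=np.c_[s,np.ones(len(s))]@c["extrinsics"][:3,:3].T; o=c["extrinsics"][:3,3]
    return o+d*((z-o[2])/d[:,2])[:,None]
E
python3 - <<'E'
import cv2
from h import *
t=cam("top0")["img"][:,:,::-1]; cv2.imwrite("pics/tc.png",cv2.resize(t[132:237,195:335],None,fx=5.7,fy=5.7,interpolation=cv2.INTER_CUBIC))
s=cam("side0")["img"][:,:,::-1]; cv2.imwrite("pics/sc.png",cv2.resize(s[160:255,235:345],None,fx=6,fy=6,interpolation=cv2.INTER_CUBIC))
E
```

```text
(no output)
```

View pics/tc.png

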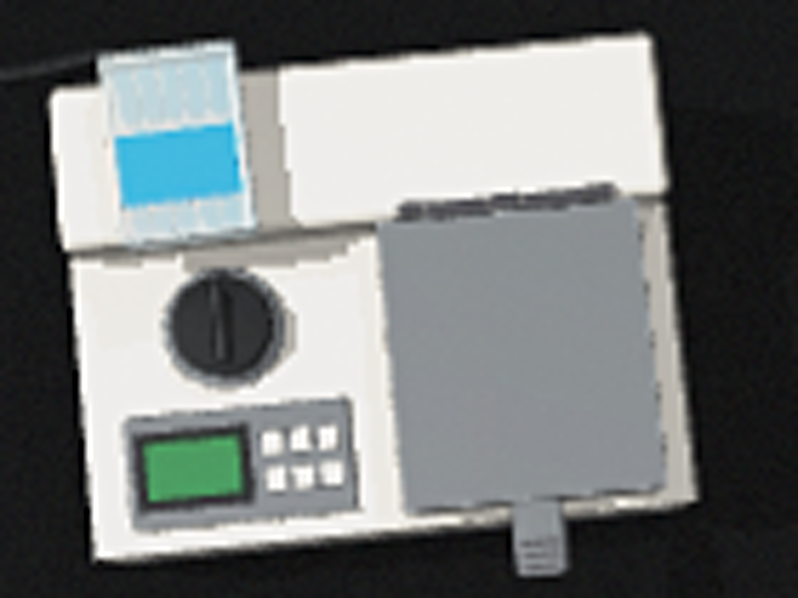

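View pics/sc.png

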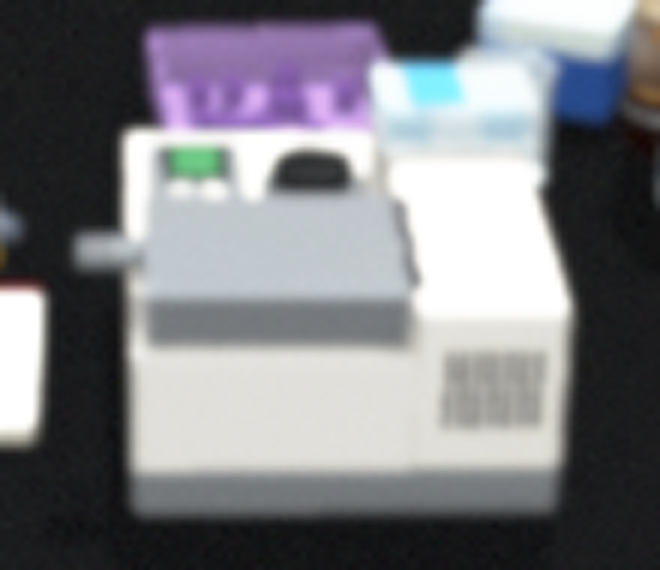

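The top crop shows the case corners at (50,90), (652,33), (697,500) and (95,560), with the tab tip at (540,577). The side crop shows the bottom edge from (132,515) to (558,515) and the rear top corner at (572,315). I'll fit the pose from these.

```bash
python3 - <<'E'
from h import *
from scipy.optimize import least_squares
T,S=cam("top0"),cam("side0")
to=[((50,90),(100,130,113)),((652,33),(100,-130,113)),((697,502),(-100,-130,85)),((95,561),(-100,130,85)),((63,250),(30,130,113)),((540,577),(-127,-60,110))]
so=[((132,515),(-100,-130,0)),((558,515),(100,-130,0)),((572,315),(100,-130,113)),((75,255),(-127,-60,108))]
def W(p,P):
    c,s=np.cos(p[2]),np.sin(p[2]); P=np.array(P)/1000
    return P@np.array([[c,-s,0],[s,c,0],[0,0,1]]).T+[p[0],p[1],0]
tu=np.array([a for a,_ in to])/5.7+[195,132]; su=np.array([a for a,_ in so])/6+[235,160]
f=lambda p: np.r_[(proj(T,W(p,[b for _,b in to]))-tu).ravel(),(proj(S,W(p,[b for _,b in so]))-su).ravel()]
r=least_squares(f,[.6,0,0],loss="soft_l1"); p=r.x; print("pose",p); print(f(p).reshape(-1,2).round(1).tolist())
for n,P in dict(tab=(-116,-60,108),hinge=(30,-60,113),slotF=(-72,-60,30),slotR=(-36,-60,30)).items(): print(n,W(p,[P]).round(4))
ft=at_z(T,np.array([(556,251),(641,265),(627,369),(541,354)])*.7,.034); print("foam",ft.round(3).tolist(),ft.mean(0))
fs=at_z(S,np.array([(325,385),(429,402),(412,462),(290,448)])*.7,.034); print("foam side",fs.round(3).tolist(),fs.mean(0))
for n,uv in dict(timer=(525,380),pen=(459,383),cuv=(322,223)).items(): print(n,at_z(T,np.array(uv)*.7,.01 if n!='cuv' else .13))
E
```

```text
pose [0.55467936 0.0405939  0.08800232]
[[-1.0, -0.5], [0.0, -0.9], [0.0, -0.9], [0.3, -0.4], [-0.7, -0.1], [0.9, -0.6], [-1.1, 1.5], [-1.6, 1.0], [-1.2, -1.0], [-1.3, -0.5]]
tab [[ 0.4444 -0.0294  0.108 ]]
hinge [[ 0.5898 -0.0165  0.113 ]]
slotF [[ 0.4882 -0.0255  0.03  ]]
slotR [[ 0.5241 -0.0223  0.03  ]]
foam [[0.581, -0.295, 0.034], [0.553, -0.449, 0.034], [0.364, -0.414, 0.034], [0.393, -0.26, 0.034]] [ 0.4729792  -0.35447627  0.034     ]
foam side [[0.407, -0.265, 0.034], [0.589, -0.304, 0.034], [0.562, -0.462, 0.034], [0.375, -0.441, 0.034]] [ 0.48348745 -0.36808484  0.034     ]
timer [[ 0.34606982 -0.23496885  0.01      ]]
pen [[ 0.34247882 -0.11333477  0.01      ]]
cuv [[0.61675552 0.12234735 0.13      ]]
```

Fit residuals are about 1 px. First I'll turn the tool 9.5° to match the photometer and travel to above the tab.

Emit:
{"method": "jog_arm", "body": {"moves": [[[0, 0, 0], [0, 0, 0.053], 1], [[0, 0, 0], [0, 0, 0.053], 1], [[0.09, -0.15, 0], [0, 0, 0], 1], [[0.09, -0.15, 0], [0, 0, 0], 1], [[0.09, -0.15, 0], [0, 0, 0], 1], [[0.09, -0.15, 0], [0, 0, 0], 1], [[0.09, -0.15, 0], [0, 0, 0], 1], [[0.09, -0.15, 0], [0, 0, 0], 1], [[0.09, -0.15, 0], [0, 0, 0], 1], [[0.09, -0.15, 0], [0, 0, 0], 1], [[0.09, -0.15, 0], [0, 0, 0], 1], [[0.09, -0.15, 0], [0, 0, 0], 1], [[0.09, -0.15, 0], [0, 0, 0], 1], [[0.09, -0.15, 0], [0, 0, 0], 1], [[0.09, -0.15, 0], [0, 0, 0], 1], [[0.09, -0.15, 0], [0, 0, 0], 1], [[0.09, -0.15, 0], [0, 0, 0], 1], [[0.09, -0.15, 0], [0, 0, 0], 1], [[0.09, -0.15, 0], [0, 0, 0], 1], [[0, 0, 0], [0, 0, 0], 1]], "squeeze": 20}}

```text
clock: 1.77
position: [0.4211, -0.0629, 0.2155]
tcp_rot: [-0.002, 0.999, 0.05, 0.002]
ft_force: [-0.2, -0.6, -0.4]
opening: 0.997
gripper_force: 0.0
```

```bash
cat >> h.py <<'E'
from scipy.spatial.transform import Rotation as R
def togo(target,yaw=.088):
    """remaining shift in tool axes (units of 200 mm) and turn (units of 90 deg) to a tool-down pose; printed"""
    from station import ctrl
    s=ctrl.observe(); q=s["tcp_rot"]; r=R.from_quat([q[1],q[2],q[3],q[0]])
    g=R.from_euler("z",yaw)*R.from_euler("x",np.pi)
    print("t",s["clock"],"pos",s["position"].round(4),"F",s["ft_force"].round(1),"open",round(s["opening"],3),"grip",s["gripper_force"])
    print("shift",(r.inv().apply(np.array(target)-s["position"])/.2).round(4),"turn",((r.inv()*g).as_rotvec()/(np.pi/2)).round(4))
E
python3 -c "
from h import *
togo([.4404,-.0298,.093])"
```

```text
t 1.7667 pos [ 0.4211 -0.0629  0.2155] F [-0.2 -0.6 -0.4] open 0.997 grip 0.0
shift [ 0.1096 -0.1531  0.6136] turn [-0.0021 -0.0027  0.0072]
```

Emit:
{"method": "jog_arm", "body": {"moves": [[[0.055, -0.077, 0], [0, 0, 0.007], 0.6], [[0.055, -0.077, 0], [-0.002, -0.003, 0], 0.6], [[0, 0, 0.12], [0, 0, 0], 0.4], [[0, 0, 0.12], [0, 0, 0], 0.3], [[0, 0, 0.12], [0, 0, 0], 0.3], [[0, 0, 0], [0, 0, 0], 0.2], [[0, 0, 0], [0, 0, 0], 0.2], [[0, 0, 0], [0, 0, 0], 0.2]]}}

```text
clock: 2.43
position: [0.4368, -0.0382, 0.1441]
tcp_rot: [0.002, 0.999, 0.038, -0.002]
ft_force: [0.8, 0.3, -0.5]
opening: 0.599
gripper_force: 0.0
```

```bash
python3 - <<'E'
from h import *
from station import eyes
togo([.4404,-.0298,.093])
t=eyes.capture("top")["img"][:,:,::-1][150:270,215:335]; s=eyes.capture("side")["img"][:,:,::-1][150:240,205:325]
cv2.imwrite("pics/a1.png",np.vstack([cv2.resize(t,(390,390),interpolation=2),np.zeros((1,390,3),np.uint8)]) if 0 else np.hstack([cv2.resize(t,(400,400),interpolation=2),cv2.resize(cv2.copyMakeBorder(s,0,30,0,0,0),(400,400),interpolation=2)]))
E
```

```text
t 2.4333 pos [ 0.4368 -0.0382  0.1441] F [ 0.8  0.3 -0.5] open 0.599 grip 0.0
shift [ 0.0224 -0.0414  0.2554] turn [ 0.0021  0.0026 -0.0076]
```

View pics/a1.png

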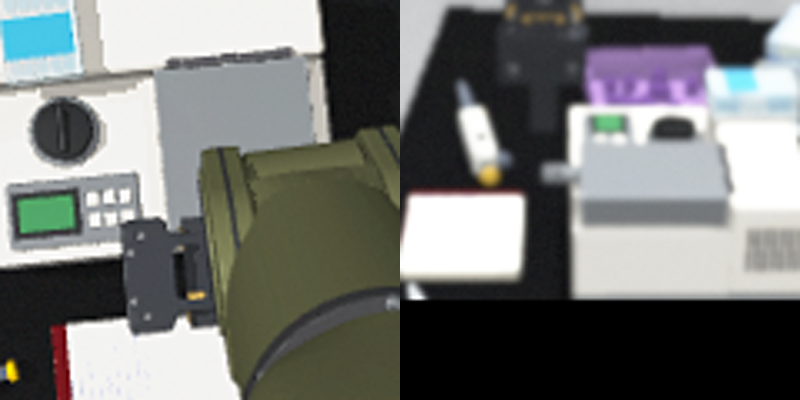

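The side crop shows the fingers just above and in line with the tab (542,130 against 560,172). Correcting the rest and descending.

Emit:
{"method": "jog_arm", "body": {"moves": [[[0.022, -0.041, 0], [0.002, 0.003, -0.007], 0.2], [[0, 0, 0], [0, 0, 0], 0.2], [[0, 0, 0.08], [0, 0, 0], 0.2], [[0, 0, 0.08], [0, 0, 0], 0.2], [[0, 0, 0.08], [0, 0, 0], 0.2], [[0, 0, 0.015], [0, 0, 0], 0.2], [[0, 0, 0], [0, 0, 0], 0.4], [[0, 0, 0], [0, 0, 0], 0.4], [[0, 0, 0], [0, 0, 0], 0.4]]}}

```text
clock: 3.28
position: [0.4408, -0.0294, 0.0932]
tcp_rot: [0.0, 0.999, 0.044, 0.001]
ft_force: [1.0, 0.3, -0.6]
opening: 0.699
gripper_force: 0.0
```

```bash
python3 - <<'E'
from h import *
togo([.4404,-.0298,.093])
from station import eyes
for n in("side","top"): np.savez(n+"1.npz",**eyes.capture(n))
c=cam("side1"); print(proj(c,[[.4404,-.0298,.093],[.4444,-.0294,.108]]))
cv2.imwrite("pics/a2.png",cv2.resize(c["img"][150:225,210:310,::-1],(800,600),interpolation=2))
E
```

```text
t 3.2833 pos [ 0.4408 -0.0294  0.0932] F [ 1.   0.3 -0.6] open 0.699 grip 0.0
shift [-0.0019  0.0017  0.0008] turn [ 0.0001 -0.001  -0.0004]
[[248.67691153 206.70545978]
 [250.09418974 201.98024319]]
```

View pics/a2.png

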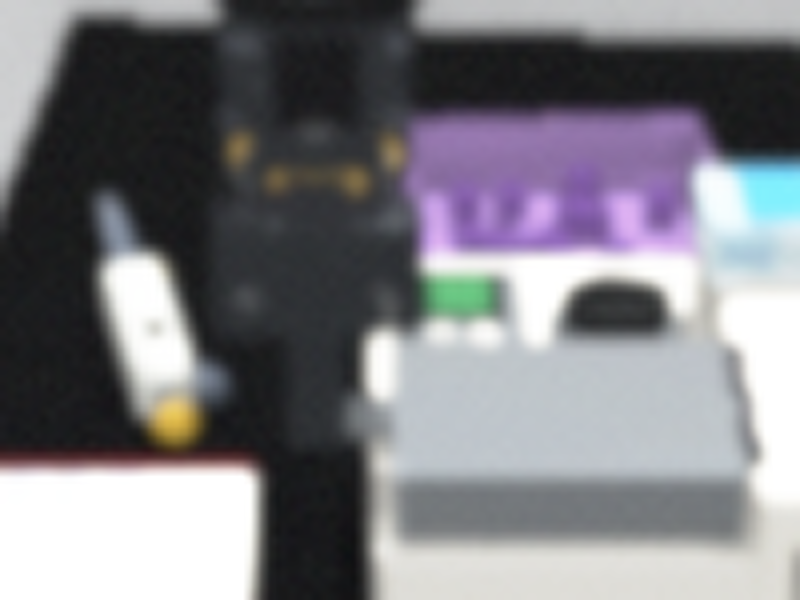

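The finger covers the tab at (315,410), with about 15 mm of tab showing before the hood wall, as planned. Closing.

Emit:
{"method": "jog_arm", "body": {"moves": [[[0, 0, 0], [0, 0, 0], -1], [[0, 0, 0], [0, 0, 0], -1], [[0, 0, 0], [0, 0, 0], -1], [[0, 0, 0], [0, 0, 0], -1], [[0, 0, 0], [0, 0, 0], -1], [[0, 0, 0], [0, 0, 0], -1], [[0, 0, 0], [0, 0, 0], -1], [[0, 0, 0], [0, 0, 0], -1], [[0, 0, 0], [0, 0, 0], -1], [[0, 0, 0], [0, 0, 0], -1]], "squeeze": 15}}

```text
clock: 4.22
position: [0.4401, -0.0295, 0.0923]
tcp_rot: [0.0, 0.999, 0.044, -0.0]
ft_force: [-0.2, 1.0, -0.5]
opening: 0.008
gripper_force: 0.0
```

```bash
python3 - <<'E'
from h import *
togo([.4404,-.0298,.093])
# arc about hinge: TCP-carried tab point starts at (-150,-5) mm
a0=np.arctan2(5,150)  # below horizontal
r=np.hypot(.150,.005); th=np.linspace(0,1.88,33)
x=-r*np.cos(th-a0); z=r*np.sin(th-a0)
for i,(dx,dz) in enumerate(zip(np.diff(x)/.2,-np.diff(z)/.2)): print(f"[[{dx:.3f},0,{dz:.3f}],[0,0,0],-1],",end="")
E
```

```text
t 4.2167 pos [ 0.4401 -0.0295  0.0923] F [-0.2  1.  -0.5] open 0.008 grip 0.0
shift [ 0.0011  0.0016 -0.0033] turn [ 0.      0.     -0.0004]
[[-0.000,0,-0.044],[0,0,0],-1],[[0.002,0,-0.044],[0,0,0],-1],[[0.005,0,-0.044],[0,0,0],-1],[[0.008,0,-0.043],[0,0,0],-1],[[0.010,0,-0.043],[0,0,0],-1],[[0.013,0,-0.042],[0,0,0],-1],[[0.015,0,-0.041],[0,0,0],-1],[[0.017,0,-0.040],[0,0,0],-1],[[0.020,0,-0.039],[0,0,0],-1],[[0.022,0,-0.038],[0,0,0],-1],[[0.024,0,-0.037],[0,0,0],-1],[[0.026,0,-0.035],[0,0,0],-1],[[0.028,0,-0.034],[0,0,0],-1],[[0.030,0,-0.032],[0,0,0],-1],[[0.032,0,-0.030],[0,0,0],-1],[[0.034,0,-0.028],[0,0,0],-1],[[0.035,0,-0.026],[0,0,0],-1],[[0.037,0,-0.024],[0,0,0],-1],[[0.038,0,-0.022],[0,0,0],-1],[[0.040,0,-0.020],[0,0,0],-1],[[0.041,0,-0.017],[0,0,0],-1],[[0.042,0,-0.015],[0,0,0],-1],[[0.042,0,-0.012],[0,0,0],-1],[[0.043,0,-0.010],[0,0,0],-1],[[0.043,0,-0.007],[0,0,0],-1],[[0.044,0,-0.005],[0,0,0],-1],[[0.044,0,-0.002],[0,0,0],-1],[[0.044,0,0.001],[0,0,0],-1],[[0.044,0,0.003],[0,0,0],-1],[[0.044,0,0.006],[0,0,0],-1],[[0.043,0,0.008],[0,0,0],-1],[[0.043,0,0.011],[0,0,0],-1],
```

The fingers closed fully, so they missed the tab. Looking again.

```bash
python3 - <<'E'
from h import *
from station import eyes
for n in("side","top"): np.savez(n+"2.npz",**eyes.capture(n))
s,t=cam("side2"),cam("top2")
a=cv2.resize(s["img"][165:225,220:280,::-1],(400,400),interpolation=2)
b=cv2.resize(cam("side0")["img"][165:225,220:280,::-1],(400,400),interpolation=2)
cv2.imwrite("pics/a3.png",np.hstack([a,b]))
p=proj(s,[[.4401,-.0295,.0923],[.4404,-.0298,.108],[.4334,-.0304,.1125]]); print(p,(p-[220,165])*400/60)
E
```

```text
[[248.58086117 206.87363043]
 [248.67783294 201.98913639]
 [246.19761364 200.56552949]] [[190.53907446 279.15753622]
 [191.18555294 246.59424257]
 [174.6507576  237.10352992]]
```

View pics/a3.png

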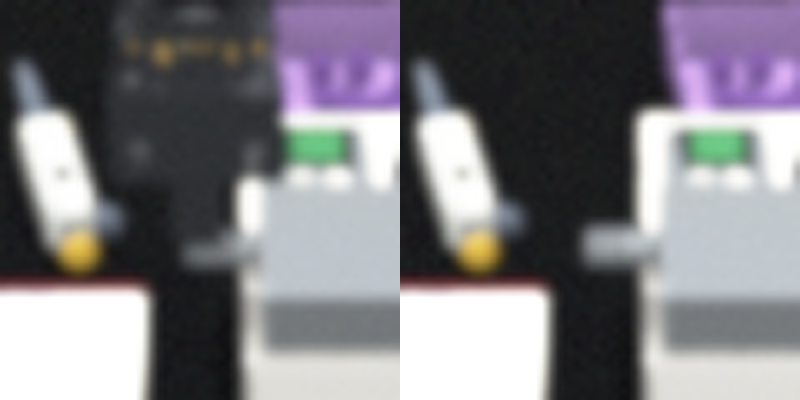

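```bash
python3 - <<'E'
from h import *
S,T=cam("side0"),cam("top0")
def f(p,y): c,s=np.cos(.088),np.sin(.088); return np.array(p)+np.array([s*-y*-1*-1*-1 if 0 else -s*y,c*y,0])
for nm,p,op in (("a1 seen tip 247.6,189.6",(.4368,-.0382,.1441),.599),("a2 seen 249.4,205",(.4408,-.0294,.0932),.699),("a3 seen 250,201",(.4401,-.0295,.0923),0)):
    h=op*.044
    print(nm,"near inner",proj(S,f(p,-h)),"near outer",proj(S,f(p,-h-.0175)),"far",proj(S,f(p,h)))
print("start seen 50,290?",proj(S,[.157,-.605,.215]),proj(S,[.157,-.66,.215]))
# top a1 body: left end u 252.5, v 214..250
for z in (.208,.25): print(z,at_z(T,[(252.5,214),(252.5,250)],z))
# top tab reference
print("tab tip top", at_z(T,[(540/5.7+195,577/5.7+132)],.1125), "tab side edges", at_z(T,[(514/5.7+195,560/5.7+132),(568/5.7+195,560/5.7+132)],.1125))
print("tab side tip far/near:", at_z(S,[(220+183*.15,165+226*.15),(220+183*.15,165+262*.15)],.110))
# ascii of side2 gray near the tab
g=cv2.cvtColor(cam("side2")["img"],cv2.COLOR_RGB2GRAY); g0=cv2.cvtColor(S["img"],cv2.COLOR_RGB2GRAY)
print(g[188:212,240:262]); print(g0[194:208,240:262])
E
```

```text
a1 seen tip 247.6,189.6 near inner [[247.15350549 195.71118976]] near outer [[247.16176116 198.47064211]] far [[247.12913912 187.75492618]]
a2 seen 249.4,205 near inner [[248.87375549 211.50049301]] near outer [[248.90012094 214.38155637]] far [[248.78469281 201.85100984]]
a3 seen 250,201 near inner [[248.58086117 206.87363043]] near outer [[248.60374077 209.64989518]] far [[248.58086117 206.87363043]]
start seen 50,290? [[ 58.02461525 285.51919068]] [[ 43.81231413 305.16685577]]
0.208 [[0.47164116 0.05527603 0.208     ]
 [0.39466596 0.05598722 0.208     ]]
0.25 [[0.46828146 0.05305873 0.25      ]
 [0.39511708 0.05373471 0.25      ]]
tab tip top [[ 0.4320017  -0.02796071  0.1125    ]] tab side edges [[ 0.43927111 -0.01720108  0.1125    ]
 [ 0.43893128 -0.03981783  0.1125    ]]
tab side tip far/near: [[ 0.4355484  -0.01409678  0.11      ]
 [ 0.4385534  -0.04885831  0.11      ]]
[[ 71  71  61  53  50  48  51  48  49  49  49  51  50  49  50  53  71  87
   86  70  57  56]
 [ 63  62  59  51  50  48  48  50  51  50  50  48  49  49  50  52  69  87
   84  67  56  58]
 [ 55  54  52  49  50  5
[... 2625 characters left out ...]
6 160 162 170 180 187 200 212
  207 200 199 198]
 [ 27  27  26  28  26  29  49  91 137 158 165 170 171 178 186 190 191 188
  184 192 198 199]
 [ 25  28  27  27  29  31  49  88 128 149 155 159 157 161 170 173 172 168
  167 185 198 199]
 [ 28  28  28  29  29  31  43  76 108 125 132 133 131 134 138 140 147 146
  155 180 197 198]
 [ 30  26  25  25  26  30  38  59  82  93  95  98  96  96 101 112 135 151
  159 182 195 198]
 [ 28  25  27  27  24  27  30  39  53  58  58  59  60  60  67  95 143 167
  176 187 196 199]
 [ 37  33  29  27  26  24  24  30  30  29  33  36  34  36  44  87 147 186
  194 197 201 201]
 [ 81  64  44  25  27  27  23  26  25  27  28  28  29  28  38  84 153 204
  211 207 204 202]]
```

The side view puts the closed fingertips at about row 201, where 207–210 was predicted. So they sit roughly 20–25 mm above the reported TCP height, just over the tab, while x and y agree. I'll find the offset by a gentle touch on the tab with the closed fingers.

Emit:
{"method": "jog_arm", "body": {"moves": [[[0, 0, 0.01], [0, 0, 0], -1], [[0, 0, 0], [0, 0, 0], -1], [[0, 0, 0], [0, 0, 0], -1]]}}

```text
clock: 4.57
position: [0.4401, -0.0295, 0.0902]
tcp_rot: [0.0, 0.999, 0.044, -0.0]
ft_force: [0.3, -0.1, 0.1]
opening: 0.008
gripper_force: 0.0
```

Emit:
{"method": "jog_arm", "body": {"moves": [[[0, 0, 0.01], [0, 0, 0], -1], [[0, 0, 0], [0, 0, 0], -1], [[0, 0, 0], [0, 0, 0], -1]]}}

```text
clock: 4.82
position: [0.4403, -0.0295, 0.0893]
tcp_rot: [0.0, 0.999, 0.044, 0.001]
ft_force: [-1.5, 1.1, 13.9]
opening: 0.004
gripper_force: 6.9
```

Emit:
{"method": "jog_arm", "body": {"moves": [[[0, 0, 0.01], [0, 0, 0], -1], [[0, 0, 0], [0, 0, 0], -1], [[0, 0, 0], [0, 0, 0], -1]]}}

```text
clock: 5.07
position: [0.4403, -0.0296, 0.0887]
tcp_rot: [0.0, 0.999, 0.044, 0.001]
ft_force: [-5.2, 1.7, 34.5]
opening: 0.005
gripper_force: 16.9
```

Contact comes at a reported z of about 0.0895, against a tab top at 0.1125, so the true tip is about 23 mm above the reading. Backing off, opening, and going down to reported z = 0.070.

Emit:
{"method": "jog_arm", "body": {"moves": [[[0, 0, -0.04], [0, 0, 0], 0.3], [[0, 0, -0.035], [0, 0, 0], 0.3], [[0, 0, 0], [0, 0, 0], 0.3], [[0, 0, 0], [0, 0, 0], 0.3], [[0, 0, 0], [0, 0, 0], 0.3], [[0, 0, 0], [0, 0, 0], 0.3], [[0, 0, 0], [0, 0, 0], 0.3], [[0, 0, 0], [0, 0, 0], 0.3], [[0, 0, 0.04], [0, 0, 0], 0.3], [[0, 0, 0.04], [0, 0, 0], 0.3], [[0, 0, 0.04], [0, 0, 0], 0.3], [[0, 0, 0.035], [0, 0, 0], 0.3], [[0, 0, 0], [0, 0, 0], 0.3]]}}

```text
clock: 6.15
position: [0.4392, -0.0294, 0.0687]
tcp_rot: [-0.0, 0.999, 0.044, -0.001]
ft_force: [-0.3, 0.0, 0.3]
opening: 0.646
gripper_force: 0.0
```

Emit:
{"method": "jog_arm", "body": {"moves": [[[0, 0, 0], [0, 0, 0], -1], [[0, 0, 0], [0, 0, 0], -1], [[0, 0, 0], [0, 0, 0], -1], [[0, 0, 0], [0, 0, 0], -1], [[0, 0, 0], [0, 0, 0], -1], [[0, 0, 0], [0, 0, 0], -1], [[0, 0, 0], [0, 0, 0], -1]], "squeeze": 15}}

```text
clock: 6.73
position: [0.4401, -0.0261, 0.0706]
tcp_rot: [-0.002, 0.999, 0.046, 0.0]
ft_force: [-1.4, 6.9, 1.8]
opening: 0.247
gripper_force: 15.0
```

The tab is gripped (opening 21.7 mm). Easing 3 mm sideways to take off the side load, then swinging the hood along the arc.

Emit:
{"method": "jog_arm", "body": {"moves": [[[0, -0.016, 0], [0, 0, 0], -1], [[0, 0, -0.044], [0, 0, 0], -1], [[0.002, 0, -0.044], [0, 0, 0], -1], [[0.005, 0, -0.044], [0, 0, 0], -1], [[0.008, 0, -0.043], [0, 0, 0], -1], [[0.01, 0, -0.043], [0, 0, 0], -1], [[0.013, 0, -0.042], [0, 0, 0], -1], [[0.015, 0, -0.041], [0, 0, 0], -1], [[0.017, 0, -0.04], [0, 0, 0], -1], [[0.02, 0, -0.039], [0, 0, 0], -1], [[0.022, 0, -0.038], [0, 0, 0], -1], [[0.024, 0, -0.037], [0, 0, 0], -1], [[0, 0, 0], [0, 0, 0], -1]]}}

```text
clock: 7.82
position: [0.4674, -0.0238, 0.1629]
tcp_rot: [-0.0, 0.999, 0.044, 0.001]
ft_force: [-1.2, 1.1, -0.3]
opening: 0.246
gripper_force: 15.0
```

```bash
python3 - <<'E'
from h import *
th=11*1.88/32; a0=.0333; r=.1501
togo(np.array([.5898,-.0135,.090])+[-r*np.cos(th-a0)*.996,-r*np.cos(th-a0)*.088,r*np.sin(th-a0)-.015])
E
```

```text
t 7.8167 pos [ 0.4674 -0.0238  0.1629] F [-1.2  1.1 -0.3] open 0.246 grip 14.999351687729359
shift [0.0004 0.0027 0.0077] turn [-0.     -0.0009 -0.0005]
```

Tracking well, and forces are small.

Emit:
{"method": "jog_arm", "body": {"moves": [[[0.026, 0, -0.035], [0, 0, 0], -1], [[0.028, 0, -0.034], [0, 0, 0], -1], [[0.03, 0, -0.032], [0, 0, 0], -1], [[0.032, 0, -0.03], [0, 0, 0], -1], [[0.034, 0, -0.028], [0, 0, 0], -1], [[0.035, 0, -0.026], [0, 0, 0], -1], [[0.037, 0, -0.024], [0, 0, 0], -1], [[0.038, 0, -0.022], [0, 0, 0], -1], [[0.04, 0, -0.02], [0, 0, 0], -1], [[0.041, 0, -0.017], [0, 0, 0], -1], [[0, 0, 0], [0, 0, 0], -1]]}}

```text
clock: 8.73
position: [0.5354, -0.0181, 0.2157]
tcp_rot: [0.0, 0.999, 0.044, 0.0]
ft_force: [-3.2, 0.2, 4.2]
opening: 0.246
gripper_force: 15.0
```

Emit:
{"method": "jog_arm", "body": {"moves": [[[0.042, 0, -0.015], [0, 0, 0], -1], [[0.042, 0, -0.012], [0, 0, 0], -1], [[0.043, 0, -0.01], [0, 0, 0], -1], [[0.043, 0, -0.007], [0, 0, 0], -1], [[0.044, 0, -0.005], [0, 0, 0], -1], [[0.044, 0, -0.002], [0, 0, 0], -1], [[0.044, 0, 0.001], [0, 0, 0], -1], [[0.044, 0, 0.003], [0, 0, 0], -1], [[0.044, 0, 0.006], [0, 0, 0], -1], [[0.043, 0, 0.008], [0, 0, 0], -1], [[0.043, 0, 0.011], [0, 0, 0], -1], [[0, 0, 0], [0, 0, 0], -1], [[0, 0, 0], [0, 0, 0], -1]]}}

```text
clock: 9.82
position: [0.6294, -0.0102, 0.2189]
tcp_rot: [0.0, 0.999, 0.043, -0.0]
ft_force: [-0.6, -0.2, -1.0]
opening: 0.247
gripper_force: 15.0
```

Release the tab, let the hood settle, rise and retreat.

Emit:
{"method": "jog_arm", "body": {"moves": [[[0, 0, 0], [0, 0, 0], 0.2], [[0, 0, 0], [0, 0, 0], 0.2], [[0, 0, 0], [0, 0, 0], 0.2], [[0, 0, 0], [0, 0, 0], 0.2], [[0, 0, 0], [0, 0, 0], 0.2], [[0, 0, -0.1], [0, 0, 0], 0.2], [[0, 0, -0.1], [0, 0, 0], 0.2], [[0, 0, -0.1], [0, 0, 0], 0.2], [[0, 0, -0.1], [0, 0, 0], 0.2], [[0, 0, -0.1], [0, 0, 0], 0.2], [[-0.15, 0.1, 0], [0, 0, 0], 0], [[-0.15, 0.15, 0], [0, 0, 0], 0], [[-0.15, 0.15, 0], [0, 0, 0], -0.1], [[-0.15, 0.15, 0], [0, 0, 0], -0.1], [[-0.15, 0.15, 0], [0, 0, 0], -0.1], [[-0.15, 0.15, 0], [0, 0, 0], -0.1], [[-0.15, 0.15, 0], [0, 0, 0], -0.1], [[0, 0.15, 0], [0, 0, 0], -0.1], [[0, 0, 0], [0, 0, 0], -0.1]]}}

```text
clock: 11.4
position: [0.4411, -0.2609, 0.3199]
tcp_rot: [0.002, 0.999, 0.038, 0.0]
ft_force: [0.4, -0.8, 1.3]
opening: 0.448
gripper_force: 0.0
```

```bash
python3 - <<'E'
from h import *
from station import eyes
for n in("side","top"): np.savez(n+"3.npz",**eyes.capture(n))
s,t=cam("side3"),cam("top3")
a=cv2.resize(t["img"][140:240,235:335,::-1],(400,400),interpolation=2)
b=cv2.resize(s["img"][130:230,235:335,::-1],(400,400),interpolation=2)
cv2.imwrite("pics/b.png",np.hstack([a,b]))
P=[[.4882,-.0225,.106],[.5241,-.0193,.106]]
print((proj(t,P)-[235,140])*4,(proj(s,P)-[235,130])*4+[400,0])
togo([.4882,-.0225,.16])
E
```

```text
[[207.79649168 280.135224  ]
 [201.48855216 221.16359795]] [[522.40290491 288.50073212]
 [572.77878326 288.42012196]]
t 11.5 pos [ 0.4434 -0.2546  0.3195] F [ 0.8  0.7 -0. ] open 0.451 grip 0.0
shift [ 0.3208 -1.1373  0.7976] turn [ 0.0001 -0.0004 -0.0022]
```

View pics/b.png

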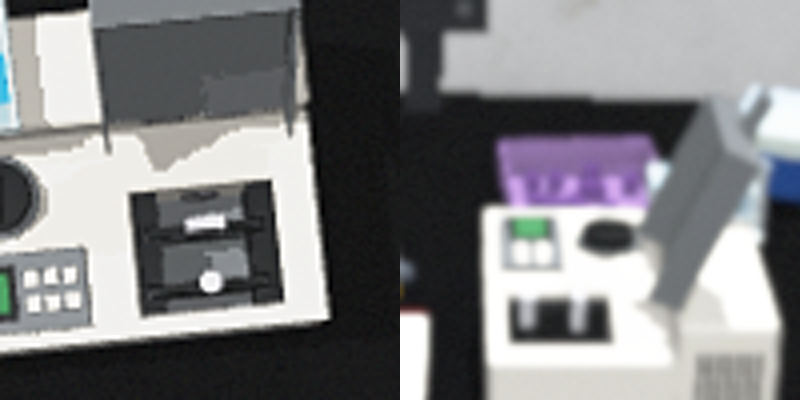

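The hood stands open. The flat wide pull, so the carrier, is in the rear slot (top crop 206,221). The round stem is in the front slot (210,282). Pull centre is about (0.525, -0.021).

```bash
python3 -c "
from h import *
togo([.525,-.021,.10])"
```

```text
t 11.5 pos [ 0.4434 -0.2546  0.3195] F [ 0.8  0.7 -0. ] open 0.451 grip 0.0
shift [ 0.5046 -1.1293  1.0977] turn [ 0.0001 -0.0004 -0.0022]
```

Emit:
{"method": "jog_arm", "body": {"moves": [[[0.063, -0.141, 0], [0, 0, 0], -0.1], [[0.063, -0.141, 0], [0, 0, 0], -0.1], [[0.063, -0.141, 0], [0, 0, 0], -0.1], [[0.063, -0.141, 0], [0, 0, 0], -0.1], [[0.063, -0.141, 0], [0, 0, 0], -0.1], [[0.063, -0.141, 0], [0, 0, 0], -0.1], [[0.063, -0.141, 0], [0, 0, 0], -0.1], [[0.063, -0.141, 0], [0, 0, 0], -0.1], [[0, 0, 0], [0, 0, 0], -0.1], [[0, 0, 0.12], [0, 0, 0], -0.1], [[0, 0, 0.12], [0, 0, 0], -0.1], [[0, 0, 0.12], [0, 0, 0], -0.1], [[0, 0, 0.12], [0, 0, 0], -0.1], [[0, 0, 0.12], [0, 0, 0], -0.1], [[0, 0, 0.12], [0, 0, 0], -0.1], [[0, 0, 0.12], [0, 0, 0], -0.1], [[0, 0, 0.12], [0, 0, 0], -0.1], [[0, 0, 0.12], [0, 0, 0], -0.1], [[0, 0, 0], [0, 0, 0], -0.1], [[0, 0, 0], [0, 0, 0], -0.1]]}}

```text
clock: 13.17
position: [0.5235, -0.0188, 0.1029]
tcp_rot: [-0.0, 0.999, 0.045, -0.001]
ft_force: [0.5, 0.5, -0.6]
opening: 0.451
gripper_force: 0.0
```

```bash
python3 - <<'E'
from h import *
togo([.525,-.021,.060])
from station import eyes
np.savez("side4.npz",**eyes.capture("side"))
cv2.imwrite("pics/b2.png",cv2.resize(cam("side4")["img"][145:220,245:345,::-1],(800,600),interpolation=2))
E
```

```text
t 13.1667 pos [ 0.5235 -0.0188  0.1029] F [ 0.5  0.5 -0.6] open 0.451 grip 0.0
shift [0.0069 0.0117 0.2143] turn [-0.0005  0.0015  0.0008]
```

View pics/b2.png

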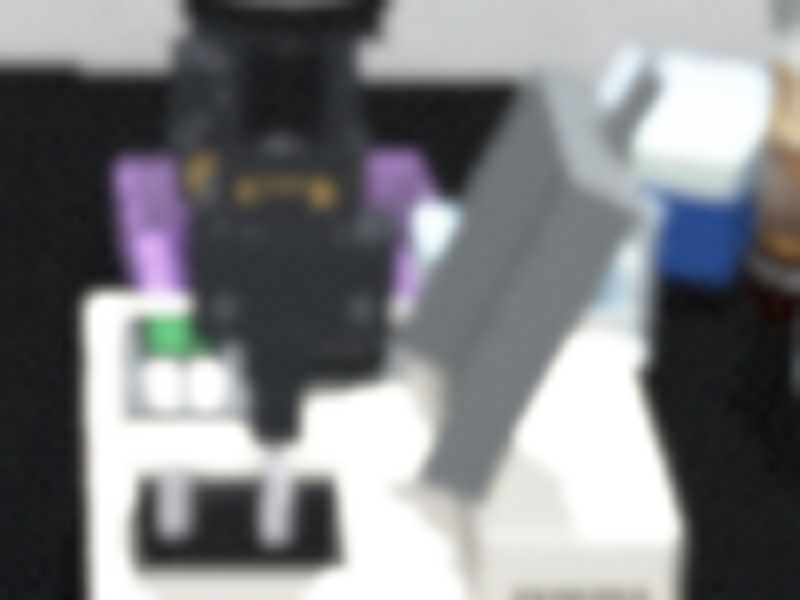

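The fingertips (273,440) line up with the rear pull (277,470), and the body clears the hood. Going down and pinching.

Emit:
{"method": "jog_arm", "body": {"moves": [[[0.007, 0.012, 0.03], [0, 0, 0], -0.1], [[0, 0, 0.04], [0, 0, 0], -0.1], [[0, 0, 0.04], [0, 0, 0], -0.1], [[0, 0, 0.04], [0, 0, 0], -0.1], [[0, 0, 0.03], [0, 0, 0], -0.1], [[0, 0, 0.015], [0, 0, 0], -0.1], [[0, 0, 0], [0, 0, 0], -0.1], [[0, 0, 0], [0, 0, 0], -0.1]]}}

```text
clock: 13.88
position: [0.5258, -0.0224, 0.0642]
tcp_rot: [0.0, 0.999, 0.044, -0.0]
ft_force: [-0.1, 0.1, 0.7]
opening: 0.446
gripper_force: 0.0
```

Emit:
{"method": "jog_arm", "body": {"moves": [[[0, 0, 0], [0, 0, 0], -1], [[0, 0, 0], [0, 0, 0], -1], [[0, 0, 0], [0, 0, 0], -1], [[0, 0, 0], [0, 0, 0], -1], [[0, 0, 0], [0, 0, 0], -1], [[0, 0, 0], [0, 0, 0], -1]], "squeeze": 25}}

```text
clock: 14.38
position: [0.5263, -0.0205, 0.0647]
tcp_rot: [-0.001, 0.999, 0.044, 0.001]
ft_force: [-0.1, 5.7, 2.5]
opening: 0.269
gripper_force: 25.0
```

Pull gripped (23.7 mm). Ease sideways and lift straight up.

Emit:
{"method": "jog_arm", "body": {"moves": [[[0, -0.008, 0], [0, 0, 0], -1], [[0, 0, -0.02], [0, 0, 0], -1], [[0, 0, -0.03], [0, 0, 0], -1], [[0, 0, -0.03], [0, 0, 0], -1], [[0, 0, -0.03], [0, 0, 0], -1]]}}

```text
clock: 14.8
position: [0.5255, -0.0208, 0.0869]
tcp_rot: [-0.0, 0.999, 0.044, -0.0]
ft_force: [0.3, 2.2, -2.0]
opening: 0.267
gripper_force: 25.0
```

Emit:
{"method": "jog_arm", "body": {"moves": [[[0, 0, -0.04], [0, 0, 0], -1], [[0, 0, -0.04], [0, 0, 0], -1], [[0, 0, -0.04], [0, 0, 0], -1], [[0, 0, -0.04], [0, 0, 0], -1], [[0, 0, -0.06], [0, 0, 0], -1], [[0, 0, -0.06], [0, 0, 0], -1], [[0, 0, -0.06], [0, 0, 0], -1], [[0, 0, -0.06], [0, 0, 0], -1], [[0, 0, -0.06], [0, 0, 0], -1], [[0, 0, -0.06], [0, 0, 0], -1], [[0, 0, -0.05], [0, 0, 0], -1], [[0, 0, 0], [0, 0, 0], -1], [[0, 0, 0], [0, 0, 0], -1]]}}

```text
clock: 15.88
position: [0.5261, -0.0217, 0.2012]
tcp_rot: [0.0, 0.999, 0.043, 0.001]
ft_force: [-0.4, 0.5, -0.8]
opening: 0.266
gripper_force: 25.0
```

```bash
python3 -c "
from h import *
togo([.478,-.360,.195])"
```

```text
t 15.8833 pos [ 0.5261 -0.0217  0.2012] F [-0.4  0.5 -0.8] open 0.266 grip 24.999892660416663
shift [-0.3855  1.6647  0.0319] turn [ 0.0007 -0.0011 -0.0011]
```

Emit:
{"method": "jog_arm", "body": {"moves": [[[-0.01, 0.04, 0], [0, 0, 0], -1], [[-0.02, 0.08, 0], [0, 0, 0], -1], [[-0.023, 0.1, 0], [0, 0, 0], -1], [[-0.023, 0.1, 0], [0, 0, 0], -1], [[-0.023, 0.1, 0], [0, 0, 0], -1], [[-0.023, 0.1, 0], [0, 0, 0], -1], [[-0.023, 0.1, 0], [0, 0, 0], -1], [[-0.023, 0.1, 0], [0, 0, 0], -1], [[-0.023, 0.1, 0], [0, 0, 0], -1], [[-0.023, 0.1, 0], [0, 0, 0], -1], [[-0.023, 0.1, 0], [0, 0, 0], -1], [[-0.023, 0.1, 0], [0, 0, 0], -1], [[-0.023, 0.1, 0], [0, 0, 0], -1], [[-0.023, 0.1, 0], [0, 0, 0], -1], [[-0.023, 0.1, 0], [0, 0, 0], -1], [[-0.023, 0.1, 0], [0, 0, 0], -1], [[-0.02, 0.08, 0], [0, 0, 0], -1], [[-0.013, 0.06, 0], [0, 0, 0], -1], [[0, 0, 0], [0, 0, 0], -1], [[0, 0, 0], [0, 0, 0], -1]]}}

```text
clock: 17.55
position: [0.4773, -0.3583, 0.1997]
tcp_rot: [-0.0, 0.999, 0.043, -0.001]
ft_force: [0.1, 0.7, -0.7]
opening: 0.27
gripper_force: 25.0
```

Emit:
{"method": "jog_arm", "body": {"moves": [[[0, 0, 0], [0, 0, 0.028], -1], [[0, 0, 0], [0, 0, 0.028], -1], [[0, 0, 0], [0, 0, 0], -1], [[0, 0, 0], [0, 0, 0], -1], [[0, 0, 0], [0, 0, 0], -1]]}}

```text
clock: 17.97
position: [0.4784, -0.3572, 0.2003]
tcp_rot: [-0.0, 1.0, 0.001, -0.0]
ft_force: [-0.2, -0.4, -0.1]
opening: 0.269
gripper_force: 25.0
```

```bash
python3 - <<'E'
from h import *
togo([.478,-.360,.20],0)
from station import eyes
a,b=[eyes.capture(n)["img"][:,:,::-1] for n in("side","top")]
cv2.imwrite("pics/f.png",np.hstack([cv2.resize(a[100:350,180:380],(400,500),interpolation=2),cv2.resize(b[110:290,200:460],(400,277)) if 0 else cv2.resize(cv2.copyMakeBorder(b[110:290,200:460],0,145,0,0,0),(400,500))]))
E
```

```text
t 17.9667 pos [ 0.4784 -0.3572  0.2003] F [-0.2 -0.4 -0.1] open 0.269 grip 24.99992414843291
shift [-0.0018  0.0142  0.0017] turn [-0.0003  0.      0.0013]
```

View pics/f.png

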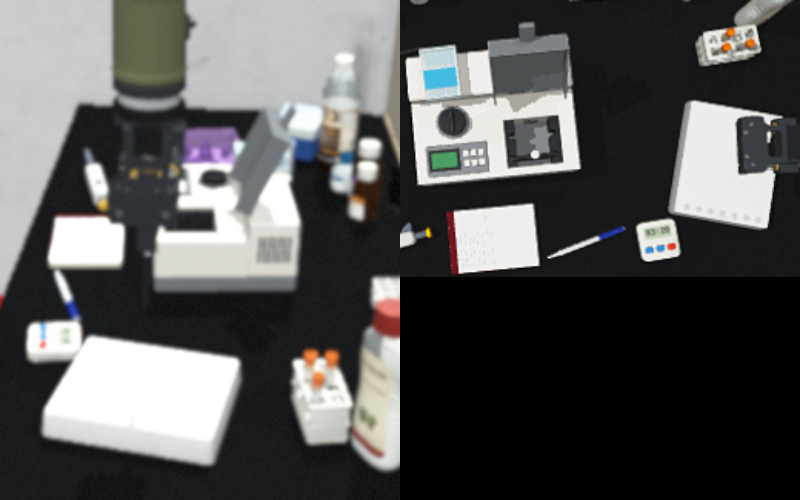

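The hood is open, and the stem of the blanking plate is still in the front slot (535,155). The carrier hangs edge-on to the side camera (148,265), above the foam, and the bystanders have not moved. Handing in.

```bash
python3 -c "
from station import ctrl
print(ctrl.close_job())"
```

```text
the job is handed in; nothing more can be done
None
```

I handed the job in at about 18 s with the hood open and the carrier held still and square over the middle of the foam block, its underside about 17 cm above the bench; the blanking plate and bystanders look undisturbed, but the hand-in returned no verdict.

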